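# Close the fume extractor's filter pot

### The arm

A 7-joint arm with a two-finger parallel gripper is mounted at the origin on the work surface. World frame = base frame: x ahead of the robot, y to its left, z up, the work surface at z = 0. Lengths are in mm, angles in rad, forces in N, time in s.
With the tool pointing down it reaches from about 425 to 950 mm from the base axis. Payload 4.7 kg.
Tool frame: the origin (TCP) lies at the very end of the fingers, on their centre line; the grasp point (between the pads) lies behind it (pinch_z is the z of the grasp point in the tool frame, in mm); z points along the fingers, x is the direction in which the jaws open and shut, and the axes are right-handed (so a half turn about z gives the same grasp; the last joint's range is limited). The gripper opens to 87 mm and grips with 3 to 60 N. Pads are 19 mm wide; open, the fingers measure 117 mm over their backs; the gripper's body (75 mm by 190 mm) begins 51 mm behind the grasp point.
Start: joints at [1.231, 0.469, -0.049, 1.532, 0.024, 1.141, -0.082], TCP at [206.476, -642.664, 222.573] pointing down, gripper open.
Joint ranges: [-2.59, 2.59], [-0.33, 1.99], [-1.39, 1.29], [0.1, 2.45], [-1.04, 4.18], [0.21, 1.99], [-2.66, 2.66]. Speed limits (rad/s): [2.57, 2.57, 3.14, 3.14, 3.14, 3.14, 3.14].

### API

Orientations are given as a unit quaternion [x, y, z, w].
In Python, from station import movep, servo_line, goto_joints, command_gripper, dwell, solve_ik, get_state, camera, IKError, sign_off, pinch_z gives the robot as it stands. Calls block until the motion is done:
- movep(position, orientation): joint-space move of the TCP to a pose.
- servo_line(position, rotation=None, v=150, guard=None): straight line of the TCP; rotation=None keeps the orientation; v is the mean speed in mm/s. With guard (N) it stops when the force on the tool has changed by that much, and returns True; else False.
- goto_joints(angles): joint-space move.
- command_gripper(opening, newtons=None): opening from 0.0 (shut) to 1.0 (fully open); newtons is the grip in N (None keeps the last); returns when the fingers have stopped.
- dwell(seconds).
- solve_ik(position, orientation): joint angles nearest the present ones, or None.
- get_state(): the state.
- camera(name): name is "scene" or "top"; returns a dict with "img" (384x512x3 uint8, red, green, blue), "z_map" (384x512 float32, mm along the optical axis (not along the pixel's ray), 0 where there is no reading), "fx", "fy", "cx", "cy" (pixels), "dist_coeffs" ([k1, k2, p1, p2, k3] as OpenCV has them; the pictures are not rectified), "eye" and "orientation" of the camera in the world. Camera axes: x right, y up, looking along -z (the intrinsics and any distortion apply to the point x, -y, -z); pixel columns grow to the right and rows downward; lengths in mm; the calibration is good to about 2 mm. A picture is of the moment at which its call begins.
A pose or a line that the arm cannot do raises IKError and nothing moves.
- sign_off(): hands the job in, once; it reports no verdict.
The state is a dict: "t": time; "joints": joint angles; "dq": joint speeds; "joint_torque": joint torques, N m; "tool_pos": TCP position; "orientation": TCP orientation; "ft_force": force on the tool from outside, world axes, zero at the start; "torque": the same for the moment, N m; "finger_gap": opening from 0.0 (shut) to 1.0 (fully open).
Only numpy, scipy, OpenCV 4.12 (cv2) and the standard library are available. Lean on these libraries where they do the work, as an engineer would, in place of code of your own. Each camera call takes 0.05 s, during which the arm holds its last target. There are 200 camera calls.

### The job

The fume extractor's filter pot on the welding bench stands open, and its round cover with the wing nut lies beside it. Set the cover gently on the pot, flat on the rim with the centre stud up through its hole, and only then turn the wing nut clockwise (seen from above) until it is snug at its stop. Leave the cover lying closed on the pot and let go.

Things in the scene. Friction and masses are not known exactly. Their poses are not given: they have to be found in the camera images.
- filter_pot: Grey round pot fixed to the bench, diameter 110 mm, wall 5, rim 80 above the bench; open, pleated filter inside 10 below the rim. In its middle a 10 mm steel stud, tapering to a 3 mm tip 18 above the rim. Low pipe stub along its x. Origin: centre of its underside, on the bench, z up; stud on the z axis. The similar grey tin without a stud (diameter 100, 65 high) is not it.
- cover: Loose flat round steel plate, about 0.4 kg, diameter 120 mm, 6 mm thick, 24 mm hole in the middle, no skirt or key (any yaw on the pot will do). Lies flat on the bench, wing nut on top; can be carried hanging from the nut. Origin: centre of its underside, z up. The other lid, with a round knob (diameter 106), is not it.
- wing_nut (a joint): Angle of the wing nut in the cover, rad, growing clockwise seen from above: loose at 0 to 0.15 (start), hard stop (snug) at 1.25: one twist of the wrist. Captive in the middle of the cover, axis = the cover's z. Light even friction (0.025 N m); stays where left. The plate resting on the rim holds by friction while the nut turns; past the stop it drags round with it, harmlessly.
- nut_grip (a point): Grip point on the aluminium wing nut, on its axis, 42 mm above the cover's underside (36 mm above its top face). x along the wings, y across, z up; turns with the nut. Wings: a bar 64 mm long, 12 mm thick, from 14 above the top face to 44 (52 at the ends): pinch across the thickness. Below them a round hub, diameter 36, 14 high, hollow for the stud.
There are look-alikes about, which are no part of the job. What is shaped like the cover but pink or yellow is not meant.

How it is judged (in metres and radians):
On the way:
1. the cover sits flat on the pot's rim over the stud with the wing nut still loose (horizontal distance between cover and filter_pot below 0.012 m and z of cover in the frame of filter_pot below 0.084 m and angle between cover's own z axis and vertical below 0.07 rad and value of joint wing_nut below 0.5 rad), for 0.2 s.
At the end, for the whole second after the job is handed in: The cover lies at rest flat on the pot's rim (within 4 mm in height and 4 degrees), its centre within 12 mm of the stud's axis, and the wing nut is turned clockwise to within 0.2 rad of its stop (joint above 1.05 of 1.25 rad) (horizontal distance between cover and filter_pot below 0.012 m and z of cover in the frame of filter_pot between 0.076 and 0.084 m and angle between cover's own z axis and vertical below 0.07 rad and value of joint wing_nut above 1.05 rad and linear speed of cover below 0.02 m/s); the robot touches nothing.
It fails at once if the cover is dropped or slammed onto the pot (faster than 0.5 m/s within 30 mm of the rim) (horizontal distance between cover and filter_pot below 0.05 m and z of cover in the frame of filter_pot below 0.11 m and linear speed of cover above 0.5 m/s).
It also fails if it takes over 51 s, if anything falls off the work surface, if the arm or the gripper's body presses on something with over 40 N, if the wrist force passes 120 N, or if a joint passes its speed limit or range.

## Working session

There is one attempt and no reset: what is moved stays moved. The work goes in short steps, each a Python script; the robot and the scene stay as the last script left them, time stands still between calls to the robot, and variables do not carry over. Pictures are saved under pics/ and viewed, about 8 in all and at most 12, crops included, and the job is handed in when it is done.

```bash
ls; mkdir -p pics; cat > h.py <<'E'
import numpy as np, cv2
from scipy.spatial.transform import Rotation as R
from station import *
def snap(n,f):
    c=camera(n); cv2.imwrite('pics/'+f,c['img'][:,:,::-1]); np.savez('pics/'+f[:-4]+'.npz',**c); return c
def K(c): return np.array([[c['fx'],0,c['cx']],[0,c['fy'],c['cy']],[0,0,1.]])
def rays(c,uv):
    p=cv2.undistortPoints(np.array(uv,float).reshape(-1,1,2),K(c),np.array(c['dist_coeffs'],float)).reshape(-1,2)
    d=np.c_[p[:,0],-p[:,1],-np.ones(len(p))]
    return np.array(c['eye'],float),R.from_quat(c['orientation']).apply(d)
def plane(c,uv,z):
    o,d=rays(c,uv); return o+d*((z-o[2])/d[:,2])[:,None]
def depth(c,uv):
    o,d=rays(c,uv); z=np.array([c['z_map'][int(v),int(u)] for u,v in np.reshape(uv,(-1,2))]); return o+d*z[:,None]
def cloud(c):
    v,u=np.mgrid[0:384,0:512]; uv=np.c_[u.ravel(),v.ravel()]
    o,d=rays(c,uv); return (o+d*c['z_map'].ravel()[:,None]).reshape(384,512,3)
E
python3 - <<'E'
from h import *
a=snap('scene','s0.png');b=snap('top','t0.png')
for c in(a,b): print(c['eye'],c['orientation'],c['fx'],c['dist_coeffs'])
print(get_state(),pinch_z)
cv2.imwrite('pics/m0.png',np.hstack([cv2.imread('pics/s0.png'),cv2.imread('pics/t0.png')])[:, :, :] if 0 else cv2.imread('pics/t0.png'))
E
```

```text
pics
[1164.14250498 -139.15685748  783.58013888] [0.27599224 0.25933965 0.63640186 0.67198504] 371.21994440728315 [-0.04210367  0.          0.          0.          0.        ]
[ 262.36468467 -112.57683333 1487.50891029] [ 0.05344997 -0.04862319 -0.70300489  0.70750478] 475.70247593727004 [-0.20254938  0.          0.          0.          0.        ]
{'t': 0.1, 'joints': array([ 1.23109798,  0.46939913, -0.04860365,  1.53356541,  0.02409895,
        1.14100596, -0.08230692]), 'dq': array([ 0.00150252, -0.00161765,  0.00030837, -0.00340959, -0.00066573,
        0.00204678, -0.00226045]), 'joint_torque': array([ 7.65085006e-04, -5.09166813e+01, -8.12789728e-02, -2.36827219e+01,
       -6.15438656e-02,  3.44467966e-02,  6.58779663e-05]), 'tool_pos': array([ 206.28099046, -642.14189791,  221.5823892 ]), 'orientation': array([ 8.08036386e-01, -5.89131900e-01, -7.40643822e-04, -5.04532517e-04]), 'ft_force': array([-0.25577997, -0.57225782,  0.48472994]), 'torque': array([-0.00142956, -0.01487797,  0.06602922]), 'finger_gap': 1.0028966844959253} -18.700000000000003
```

View pics/s0.png

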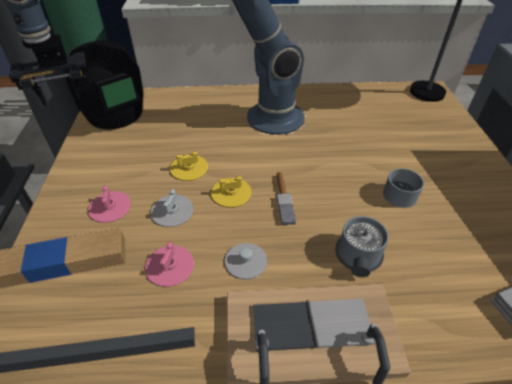

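View pics/t0.png

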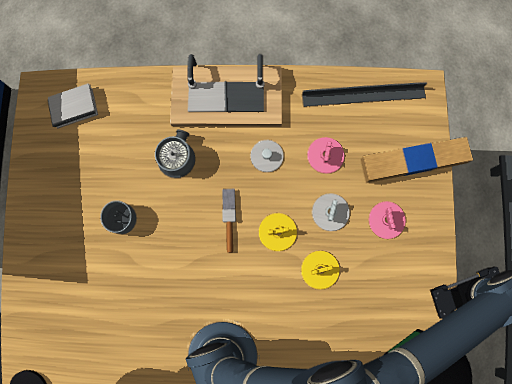

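Candidates for the cover: grey with wing nut, scene (172,208) / top (331,212); grey with round knob, scene (246,260) / top (267,155); the rest are pink or yellow. The wing-nut grey one fits. For the pot, scene (362,243) / top (174,155) has the stud, pleats and pipe stub; the tin at scene (403,187) / top (118,217) has none.

```bash
python3 - <<'E'
from h import *
L=lambda n:dict(np.load(f'pics/{n}.npz'))
t,s=L('t0'),L('s0'); P={'t':cloud(t),'s':cloud(s)}
def circ(X):
    A=np.c_[X[:,:2],np.ones(len(X))]; q=np.linalg.lstsq(A,(X[:,:2]**2).sum(1),rcond=None)[0]
    return q[:2]/2,np.sqrt(q[2]+(q[:2]**2).sum()/4)
for n,c,uc,up in(('t',t,(331,212),(174,155)),('s',s,(172,208),(362,243))):
    X=P[n]; print(n,'cover px',X[uc[1],uc[0]].round(),'pot',X[up[1],up[0]].round())
    hsv=cv2.cvtColor(c['img'],cv2.COLOR_RGB2HSV)
    m=((hsv[...,1]<60)*255).astype(np.uint8); lab=cv2.connectedComponents(m)[1]
    v,u=np.mgrid[0:384,0:512]; near=np.hypot(u-uc[0],v-uc[1])<32
    c0=depth(c,[uc])[0]; d=np.hypot(X[...,0]-c0[0],X[...,1]-c0[1])
    pl=near&(m>0)&(d<85)
    cn=max(cv2.findContours((pl*255).astype(np.uint8),0,2)[0],key=cv2.contourArea)
    e=cv2.fitEllipse(cv2.convexHull(cn)); print(' ellipse',e,'at z5',plane(c,[e[0]],5).round(1))
    q=X[pl]; print(' z hist',np.histogram(q[:,2],[-20,-5,0,5,10,15,20,25,30,35,40,45,50,55,60,70])[0])
    w=q[q[:,2]>28]
    if len(w)>4:
        mu=w.mean(0); ev=np.linalg.svd(w[:,:2]-mu[:2])[2][0]; print(' wings',len(w),mu.round(1),'dir deg',np.degrees(np.arctan2(ev[1],ev[0])),'max z',w[:,2].max(), 'ext',np.ptp((w[:,:2]-mu[:2])@ev))
    near=np.hypot(u-up[0],v-up[1])<40; q=X[near]; r=q[(q[:,2]>74)&(q[:,2]<87)]
    print(' pot rim',len(r),circ(r),'z',np.median(r[:,2]), 'hist',np.histogram(q[:,2],np.arange(60,105,3))[0])
    k=(12 if n=='t' else 12); 
    for nm,(a,b) in(('c',uc),('p',up)):
        cv2.imwrite(f'pics/z_{n}{nm}.png',cv2.resize(c['img'][b-35:b+35,a-45:a+45,::-1],None,fx=4.4,fy=4.2,interpolation=2))
I=lambda f:cv2.resize(cv2.imread('pics/z_'+f+'.png'),(396,294))
cv2.imwrite('pics/crop.png',np.vstack([np.hstack([I('tc'),I('tp')]),np.hstack([I('sc'),I('sp')])]))
E
```

```text
t cover px [ 442. -331.   46.] pot [614. 154.  65.]
 ellipse ((330.4140319824219, 211.89581298828125), (36.684112548828125, 37.60735321044922), 138.83790588378906) at z5 [[ 447.6 -335.4    5. ]]
 z hist [  3  60 399 417  81  17  10   2   7   3  11  29  23  22   6]
 wings 101 [ 448.2 -333.1   50.1] dir deg 165.1763093827387 max z 63.117351660112945 ext 62.647375208376445
 pot rim 196 (array([616.42946598, 158.55713995]), np.float64(50.477834244937995)) z 78.5050065664409 hist [109 163 205 112  58  70  63  33  11   7   2   1   0   1]
s cover px [ 440. -335.   -1.] pot [640. 149.  65.]
 ellipse ((171.43482971191406, 208.7187957763672), (35.8585319519043, 42.90596389770508), 66.27371978759766) at z5 [[ 448.3 -335.     5. ]]
 z hist [  0  15 414 454  12  24  18  16  15  18  21  39  30  32   0]
 wings 163 [ 456.3 -333.2   46.2] dir deg -16.556093801120273 max z 59.768725560739654 ext 65.23963876765751
 pot rim 343 (array([621.77725409, 159.47149603]), np.float64(50.849648177613524)) z 78.58869451350722 hist [ 87 322 382 190  80 109 184  21   5   2   4   3   4   0]
```

View pics/crop.png

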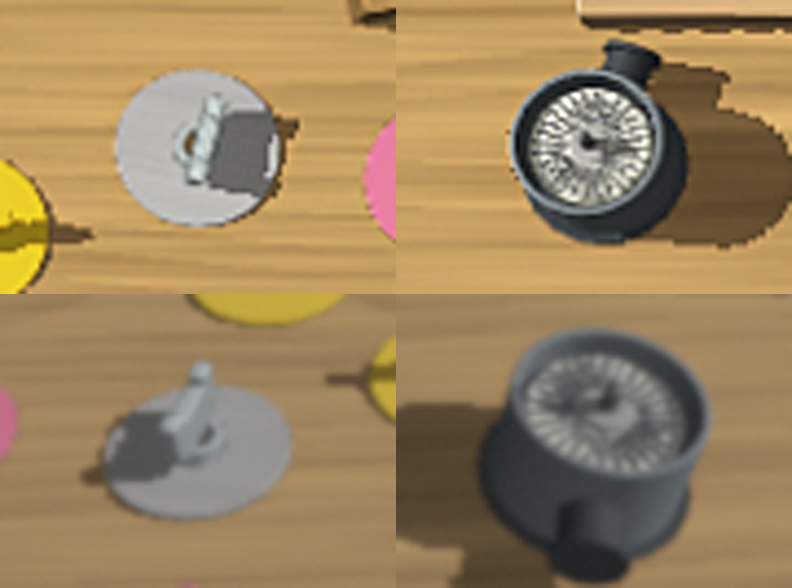

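The crop confirms it: a grey plate with wing nut (top (330,212)), wings at about -16°, and a pot with stud and pleats (stud tip about top (173,154)). Next: triangulate, then check IK and wrist range.

```bash
cat >> h.py <<'E'
def tri(c1,u1,c2,u2):
    o1,d1=rays(c1,[u1]);o2,d2=rays(c2,[u2]);d1,d2=d1[0],d2[0]
    k=np.linalg.lstsq(np.c_[d1,-d2],o2-o1,rcond=None)[0]; a,b=o1+k[0]*d1,o2+k[1]*d2
    return (a+b)/2,np.linalg.norm(a-b)
def down(yaw): # tool x (jaw axis) at yaw deg, z down
    return (R.from_euler('z',yaw,degrees=True)*R.from_quat([1,0,0,0])).as_quat()
E
python3 - <<'E'
from h import *
L=lambda n:dict(np.load(f'pics/{n}.npz'))
t,s=L('t0'),L('s0')
print('rim',tri(t,(172.4,153.7),s,(365.8,233.8)), plane(t,[(172.4,153.7)],80),plane(s,[(365.8,233.8)],80))
T=lambda x,y:(174-45+(x-396)/4.4,155-35+y/4.2); S=lambda x,y:(362-45+(x-396)/4.4,243-35+(y-294)/4.2)
print('stud tip',tri(t,T(588,142),s,S(607,393)))
print('plate',tri(t,(330.41,211.9),s,(171.43,208.72)))
Tc=lambda x,y:(331-45+x/4.4,212-35+y/4.2); Sc=lambda x,y:(172-45+x/4.4,208-35+(y-294)/4.2)
print('wing ends',tri(t,Tc(215,100),s,Sc(201,368)),tri(t,Tc(200,178),s,Sc(183,432)))
for y in(74,-106): print('pick',y,[None if (q:=solve_ik([448,-335,z],down(y))) is None else q.round(2) for z in(26,160)])
for y in range(-180,180,30): 
    q=solve_ik([619,159,106],down(y)); print('place',y,None if q is None else q.round(2))
E
```

```text
rim (array([617.73802098, 160.39235885,  71.59903361]), np.float64(5.503204598664947)) [[614.87281408 156.05899704  80.        ]] [[624.28630097 159.705268    80.        ]]
stud tip (array([615.67942129, 157.96612951,  77.87792924]), np.float64(4.53810628181392))
plate (array([ 447.63198491, -335.36890811,    4.24231344]), np.float64(0.28030773640712975))
wing ends (array([ 468.19711676, -325.31678311,   97.2456718 ]), np.float64(19.925598600450126)) (array([ 425.61245574, -343.83157708,   -7.19385198]), np.float64(7.1367411760388455))
pick 74 [array([ 1.  ,  0.6 , -0.58,  1.95,  0.48,  0.73,  1.43]), array([ 1.09,  0.43, -0.67,  1.85,  0.32,  0.97,  1.57])]
pick -106 [array([ 0.6 ,  0.53, -0.04,  1.97,  0.04,  0.64, -1.32]), array([ 0.63,  0.35, -0.08,  1.88,  0.03,  0.92, -1.31])]
place -180 [ 0.42  0.86 -1.18  1.69  0.85  1.2   2.16]
place -150 [-1.02  0.8   1.11  1.78 -0.81  1.1  -2.24]
place -120 [-0.69  0.57  0.53  1.76 -0.35  0.91 -2.11]
place -90 [ 0.09  0.6  -0.58  1.71  0.39  0.95 -2.21]
place -60 [ 0.2   0.65 -0.76  1.7   0.52  1.   -1.79]
place -30 [ 0.26  0.69 -0.86  1.7   0.59  1.04 -1.32]
place 0 [ 0.26  0.68 -0.85  1.7   0.59  1.03 -0.8 ]
place 30 [ 0.24  0.68 -0.83  1.7   0.57  1.02 -0.26]
place 60 [ 0.26  0.69 -0.86  1.7   0.59  1.04  0.25]
place 90 [ 0.27  0.7  -0.88  1.7   0.61  1.04  0.76]
place 120 [ 0.42  0.86 -1.18  1.69  0.85  1.2   1.11]
place 150 [ 0.42  0.86 -1.18  1.69  0.85  1.2   1.63]
```

```bash
python3 - <<'E'
from h import *
o=down(74)
command_gripper(0.6,40)
movep([448,-335,180],o)
print(servo_line([448,-335,80],v=150), servo_line([448,-335,25.5],v=60,guard=8), get_state()['tool_pos'])
command_gripper(0,40); s=get_state(); print(s['finger_gap'],s['ft_force'],s['t'])
servo_line([448,-335,60],v=50); servo_line([448,-335,240],v=150); s=get_state(); print(s['finger_gap'],s['ft_force'],s['tool_pos'],s['t'])
a=snap('scene','s1.png');b=snap('top','t1.png')
cv2.imwrite('pics/v1.png',np.hstack([cv2.resize(x['img'][:,:,::-1],(400,300)) for x in(a,b)]))
# pot, rim by fixed-radius circle on depth, and stud tip
from scipy.optimize import least_squares
L=lambda n:dict(np.load(f'pics/{n}.npz'))
for n in('t0','t1','s0','s1'):
    X=cloud(L(n)).reshape(-1,3); d=np.hypot(X[:,0]-618,X[:,1]-159)
    m=(X[:,2]>75)&(X[:,2]<86)&(d>40)&(d<66); q=X[m]
    f=least_squares(lambda p:np.hypot(q[:,0]-p[0],q[:,1]-p[1])-52.5,[618,159],loss='soft_l1',f_scale=2)
    print(n,len(q),f.x.round(1),q[:,2].mean().round(1))
t=L('t0');s=L('s0')
T=lambda x,y:(174-45+(x-396)/4.4,155-35+y/4.2); S=lambda x,y:(362-45+(x-396)/4.4,243-35+(y-294)/4.2)
print('tip98',plane(t,[T(588,142)],98),plane(s,[S(607,393)],98))
for c,n in((t,'rt'),(s,'rs')):
    u,v=((173,154) if n=='rt' else (365,236)); cv2.imwrite(f'pics/{n}.png',cv2.resize(c['img'][v-25:v+25,u-33:u+33,::-1],(396,300),interpolation=0))
cv2.imwrite('pics/r.png',np.vstack([cv2.imread('pics/v1.png')[:,:792],np.hstack([cv2.imread('pics/rt.png'),cv2.imread('pics/rs.png')])]))
E
```

```text
False False [ 448.35351179 -335.11228712   25.8212597 ]
0.13528772377543968 [-0.53157016 -0.59281303  0.51590766] 5.075
0.1343807945931059 [ 0.2146693   0.48766794 -5.39437266] [ 447.31728293 -334.71398627  238.90013422] 7.2667
t0 165 [616.2 158.5] 79.0
t1 158 [616.3 158.5] 79.3
s0 303 [621.7 159.3] 78.5
s1 310 [622.  159.4] 78.5
tip98 [[610.02170926 151.88441499  98.        ]] [[631.39254518 151.80279142  98.        ]]
```

View pics/r.png

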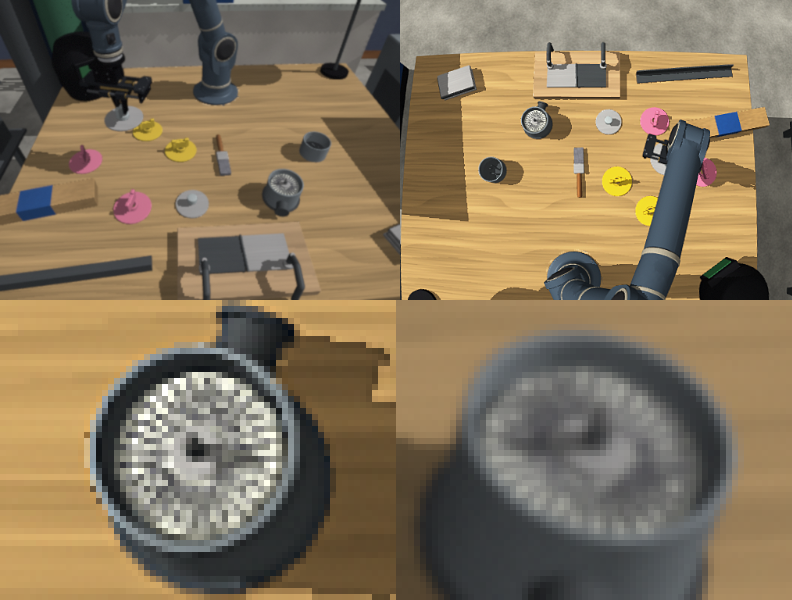

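The cover hangs from the nut (z force -5.9 N vs before). From the crop, the rim ellipse is centred at top (172.0,153.1) and scene (365.2,235.1).

```bash
python3 - <<'E'
from h import *
L=lambda n:dict(np.load(f'pics/{n}.npz'))
t,s=L('t0'),L('s0')
a,b=(172.,153.1),(365.25,235.1)
print(tri(t,a,s,b),plane(t,[a],80),plane(s,[b],80))
# automatic: outer pot rim mask in top
for c,p,n in((t,a,'t'),(s,b,'s')):
    X=cloud(c);m=((X[...,2]>74)&(X[...,2]<90)&(np.hypot(X[...,0]-618,X[...,1]-159)<65)).astype(np.uint8)*255
    e=cv2.fitEllipse(cv2.convexHull(np.argwhere(m)[:,::-1].astype(np.int32)))
    print(n,e,plane(c,[e[0]],80))
E
```

```text
(array([619.82688477, 160.64566464,  69.16505024]), np.float64(2.3940859281144027)) [[616.77060755 157.37887487  80.        ]] [[628.12335275 157.33329475  80.        ]]
t ((171.7403106689453, 153.44189453125), (34.481239318847656, 35.33535385131836), 30.1645450592041) [[615.69280719 158.14342693  80.        ]]
s ((365.34088134765625, 234.29510498046875), (35.306114196777344, 46.68800354003906), 110.54314422607422) [[625.71598933 158.1947898   80.        ]]
```

```bash
python3 - <<'E'
from h import *
p=[618,158.5]
movep(p+[240],down(74))
servo_line(p+[145],v=100)
s=get_state(); print(s['tool_pos'],s['joints'].round(2),s['finger_gap'],s['t'],s['ft_force'])
a=snap('scene','s2.png');b=snap('top','t2.png')
u,v=365,225
A=cv2.resize(a['img'][v-50:v+50,u-66:u+66,::-1],(400,303)); u,v=173,154
B=cv2.resize(b['img'][v-50:v+50,u-66:u+66,::-1],(400,303))
cv2.imwrite('pics/v2.png',np.hstack([A,B]))
E
```

```text
[618.55757688 158.94927551 145.86253586] [ 0.3   0.66 -0.92  1.67  0.57  1.11  0.51] 0.13318974988487645 10.3583 [ 0.22142988 -0.3168568  -6.0747785 ]
```

View pics/v2.png

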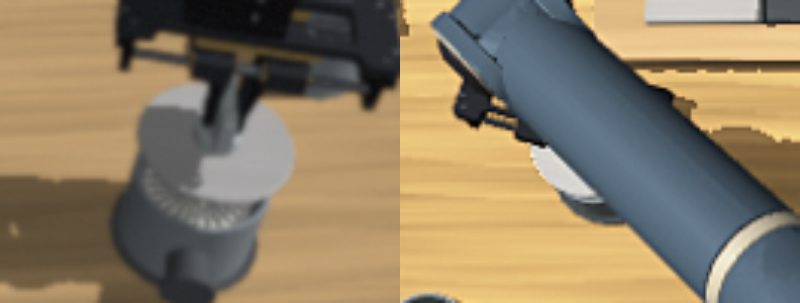

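The plate is held level above the pot, its centre at about scene (370.6,222.2). I use that as a check of the scene camera's bias against the tool, then lower under guard.

```bash
python3 - <<'E'
from h import *
c=dict(np.load('pics/s2.npz'))
hsv=cv2.cvtColor(c['img'],cv2.COLOR_RGB2HSV)
print('plate by scene ray',plane(c,[(370.6,222.2)],123))
X=cloud(c).reshape(-1,3); m=(X[:,2]>112)&(X[:,2]<133)&(np.hypot(X[:,0]-618,X[:,1]-159)<75)
q=X[m]; print('cloud',len(q),q[:,:3].min(0),q.max(0),cv2.minEnclosingCircle(q[:,:2].astype(np.float32)),np.median(q[:,2]))
p=[618,158.5]
g=servo_line(p+[103],v=25,guard=3); s=get_state(); print(g,s['tool_pos'],s['ft_force'],s['torque'],s['t'])
E
```

```text
plate by scene ray [[624.09725756 161.7082651  123.        ]]
cloud 1290 [563.38060979 100.34265493 118.15606148] [682.93831882 218.64166824 132.95429692] ((622.8143310546875, 158.53700256347656), 60.58963394165039) 125.7300430869451
True [617.97315464 158.42425951 105.51807952] [-0.8111587   0.25971412  5.56644451] [ 0.04354779 -0.07339202  0.02355156] 11.8917
```

Contact came at z 105.5, matching the seated height of 105.8. The scene camera reads +5 mm in x against the tool, which explains the earlier pot disagreement. Release to settle, re-grip, twist with joint 7.

```bash
python3 - <<'E'
from h import *
dwell(0.3); command_gripper(0.35); dwell(0.4)
s=get_state(); print('released',s['ft_force'],s['tool_pos'],s['t'])
command_gripper(0,30); s=get_state(); print(s['finger_gap'],s['ft_force'])
q=s['joints'].copy()
for k in range(1,7):
    q2=q.copy(); q2[6]=q[6]-1.5*k/6; goto_joints(q2); s=get_state(); print(k,s['joints'][6].round(3),s['torque'].round(3),s['ft_force'].round(1),s['t'])
command_gripper(0.5); s=get_state(); print('open',s['finger_gap'],s['tool_pos'],s['ft_force'])
p=s['tool_pos']; servo_line([p[0],p[1],p[2]+40],v=60); servo_line([p[0],p[1],300],v=150)
goto_joints([1.0,0.3,0,1.6,0,1.1,0]); print(get_state()['t'])
a=snap('scene','s3.png');b=snap('top','t3.png')
u,v=365,225
A=cv2.resize(a['img'][v-50:v+50,u-66:u+66,::-1],(400,303)); u,v=173,154
B=cv2.resize(b['img'][v-50:v+50,u-66:u+66,::-1],(400,303))
cv2.imwrite('pics/v3.png',np.hstack([A,B]))
for c in(a,b):
    X=cloud(c).reshape(-1,3); d=np.hypot(X[:,0]-618,X[:,1]-159)
    q=X[(X[:,2]>79)&(X[:,2]<93)&(d<70)]; w=X[(X[:,2]>112)&(d<50)]; mu=w.mean(0)
    pl=q[np.hypot(*(q[:,:2]-[618,159]).T)>25]; k=np.linalg.lstsq(np.c_[pl[:,:2]-[618,159],np.ones(len(pl))],pl[:,2],rcond=None)[0]
    ev=np.linalg.svd(w[:,:2]-mu[:2])[2][0]
    print(cv2.minEnclosingCircle(q[:,:2].astype(np.float32)),'z,tilt',k[2],k[:2],'wing deg',np.degrees(np.arctan2(ev[1],ev[0])),mu)
E
```

```text
released [ 0.47748231 -0.36420322  0.0474088 ] [616.3884167  157.25630834 103.11958296] 13.25
0.13389330788965575 [ 1.0030831   1.65117135 -0.53984929]
1 0.229 [ 0.486 -0.381 -0.053] [ 0.4  1.9 -1.7] 14.0833
2 -0.019 [ 0.555 -0.351  0.006] [ 0.7  1.4 -1.2] 14.4333
3 -0.269 [ 0.397 -0.305 -0.003] [ 1.4  0.7 -0.3] 14.7833
4 -0.518 [ 0.338 -0.307  0.001] [ 0.3  2.1 -0.4] 15.1333
5 -0.768 [ 0.331 -0.296  0.031] [ 0.5  0.5 -0.6] 15.4833
6 -1.018 [ 0.332 -0.164  0.002] [0.7 0.3 0.1] 15.8333
open 0.4976635897667839 [616.43694355 157.75411259 103.16237672] [ 0.79669594  0.34065979 -0.2698962 ]
21.4417
((616.83837890625, 154.52468872070312), 61.41044616699219) z,tilt 85.24602998382788 [-0.00755916 -0.0010052 ] wing deg -101.81598110100445 [620.41397028 154.29356189 126.55945262]
((613.2172241210938, 153.15394592285156), 61.004920959472656) z,tilt 85.15860789660024 [0.00255598 0.00158335] wing deg 76.98408825297732 [611.58946893 153.26201682 129.20365186]
```

View pics/v3.png

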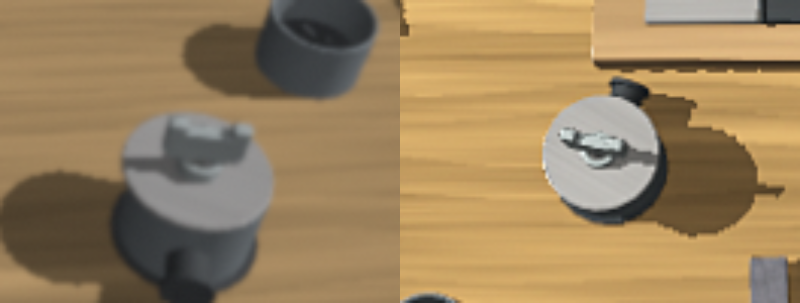

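The cover is seated flat (top face 85 mm, tilt under 0.01 rad), with the nut turned about 86° in the world. Two doubts remain: it sits about 6 mm off centre, and I saw no clear stop torque, so the plate may have slipped. There is time to re-grip on the true nut centre, recentre, press lightly and twist on, which is harmless past the stop.

```bash
python3 - <<'E'
from h import *
o=down(-12.5)
p=[616.4,154]
movep(p+[200],o); servo_line(p+[140],v=150); g=servo_line(p+[105],v=50,guard=8); print('touch',g)
command_gripper(0,30); s=get_state(); print(s['finger_gap'],s['ft_force'],s['joints'].round(2),s['tool_pos'],s['t'])
c=[619,157.5]
servo_line(c+[105],v=15,guard=10); s=get_state(); print('shift',s['ft_force'],s['tool_pos'])
print(servo_line(c+[101.5],v=10,guard=4)); s=get_state(); print(s['ft_force'],s['tool_pos'],s['t'])
q=s['joints'].copy(); sg=-1.2
if q[6]+sg<-2.6: sg=-2.6-q[6]
for k in range(1,5):
    q2=q.copy(); q2[6]+=sg*k/4; goto_joints(q2); s=get_state(); print(k,s['joints'][6].round(3),s['torque'].round(3),s['ft_force'].round(1),s['t'])
command_gripper(0.5); s=get_state(); p=s['tool_pos']; print('open',p,s['ft_force'])
servo_line([p[0],p[1],p[2]+40],v=80); servo_line([p[0],p[1],300],v=200)
goto_joints([1.0,0.3,0,1.6,0,1.1,0]); print(get_state()['t'])
a=snap('scene','s4.png');b=snap('top','t4.png')
u,v=365,225
A=cv2.resize(a['img'][v-50:v+50,u-66:u+66,::-1],(400,303)); u,v=173,154
B=cv2.resize(b['img'][v-50:v+50,u-66:u+66,::-1],(400,303))
cv2.imwrite('pics/v4.png',np.hstack([A,B]))
for c in(a,b):
    X=cloud(c).reshape(-1,3); d=np.hypot(X[:,0]-618,X[:,1]-159)
    q=X[(X[:,2]>79)&(X[:,2]<93)&(d<70)]; w=X[(X[:,2]>112)&(d<50)]; mu=w.mean(0)
    pl=q[np.hypot(*(q[:,:2]-[618,159]).T)>25]; k=np.linalg.lstsq(np.c_[pl[:,:2]-[618,159],np.ones(len(pl))],pl[:,2],rcond=None)[0]
    ev=np.linalg.svd(w[:,:2]-mu[:2])[2][0]
    print(cv2.minEnclosingCircle(q[:,:2].astype(np.float32)),'z,tilt',k[2],k[:2],'wing deg',np.degrees(np.arctan2(ev[1],ev[0])),mu)
E
```

```text
touch False
0.13326590818996634 [-1.66830121  0.64227907  1.90550319] [ 0.17  0.62 -0.69  1.72  0.47  0.97 -0.91] [616.13123319 154.10783924 105.06589908] 26.375
shift [-2.84266658 -4.39320474  4.5867398 ] [618.95875006 156.83959739 105.03408194]
True
[ 0.07174759 -0.50678765  4.24316714] [618.93349028 156.77467823 105.02232379] 27.025
1 -1.216 [ 0.211 -0.245  0.002] [ 1.5  0.4 -0.3] 27.4167
2 -1.514 [ 0.276 -0.114 -0.056] [0.3 0.3 0. ] 27.8083
3 -1.814 [0.146 0.008 0.008] [ 0.  -0.3  1.6] 28.2
4 -2.114 [0.12  0.025 0.011] [0.1 0.2 1.2] 28.5917
open [618.93651761 156.82269325 105.04272674] [-0.2801965   0.24565205  0.18981127]
33.7667
((620.7154541015625, 156.89773559570312), 60.8872184753418) z,tilt 85.30736416488487 [-0.01051752  0.00122869] wing deg 10.303380106603452 [624.6732521  154.99180321 127.33733055]
((615.9649047851562, 157.134521484375), 60.92177200317383) z,tilt 85.10354008102067 [ 0.00037445 -0.00089608] wing deg -170.46194216884243 [614.83912589 154.04575324 129.99263921]
```

View pics/v4.png

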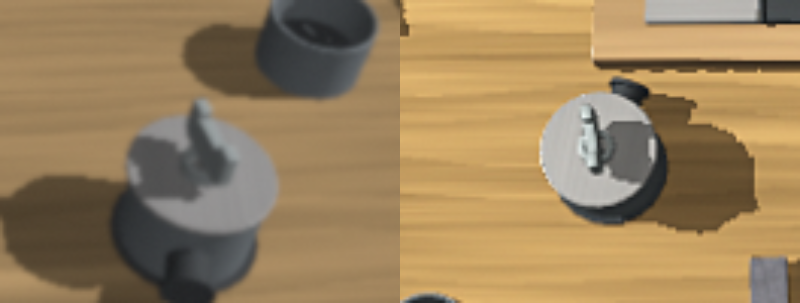

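The cover is centred to 1–2 mm in both views, flat and seated, with the gripper clear. The nut has now turned about 2.7 rad in all, well past its 1.25 rad stop. Handing in.

```bash
python3 -c "
from station import *
sign_off(); print(get_state()['t'])"
```

```text
the job is handed in; nothing more can be done
the job is handed in; nothing more can be done
```

The grey cover is on the filter pot with its wing nut turned clockwise, and I handed the job in at about 34 s of the 51 s allowed. `sign_off` gives no verdict, so the result rests on my own checks.

**What I did:** I carried the cover by the nut and lowered it under force guard. It seated at a tool height of 105.5 mm, against 105.8 expected. I let go with the nut still loose, gripped it again and turned it 1.5 rad clockwise. The cover then sat about 6 mm off centre and I had seen no clear stop torque. So I gripped the nut once more, recentred the cover and turned another 1.2 rad.

**Last checks:**

| Check | Result |
|---|---|
| Top face height | 85 mm, so the underside is at about 79 mm |
| Tilt | about 0.01 rad or less |
| Centre to pot axis | 1.3 mm (top view), 2.6 mm (scene view) |
| Gripper | open and well clear |

**What disagreed or stayed unconfirmed:**
- **Camera offset:** the two cameras differed by about 5 mm in x at the pot. I judged the centring within each view to get round this.
- **Rim height:** triangulating the rim from the two views gave 69–72 mm, against 78.5–79 mm from the depth maps. The contact height agrees with the depth maps.
- **Nut stop:** the stop torque was never clear of sensor noise. That the nut is snug is inferred from about 2.7 rad of turning against a 1.25 rad stop. It also assumes the plate held by friction while the nut was free to turn.

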